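Gauge two bored knife-handle blanks

ROBOT

A 6-joint arm with a two-finger parallel gripper is mounted at the origin on the work surface. World frame = base frame: x ahead of the robot, y to its left, z up, the work surface at z = 0. Lengths are in mm, angles in degrees, forces in N, time in s.
With the tool pointing down it reaches from about 350 to 875 mm from the base axis. Payload 4.2 kg.
Tool frame: the origin (TCP) lies at the very end of the fingers, on their centre line; the grasp point (between the pads) lies 19 mm behind it; z points along the fingers, y is the line along which they close (so a half turn about z gives the same grasp; the last joint's range is limited). The gripper opens to 85 mm and grips with 20 to 120 N. Pads are 22 mm wide; open, the fingers measure 114 mm over their backs; the gripper's body (76 mm by 85 mm) begins 54 mm behind the grasp point. The pads swing forward as they close: fully open they stand 13 mm farther back than shut.
Start: joints at [90.218, 22.042, 0.453, 0, -68.411, -14.817], TCP at [157.501, 604.808, 231.312] pointing down, gripper open.
Joint ranges: [-179.83, 179.83], [-69.29, 118.12], [-61.27, 80.66], [-181.25, 117.63], [-171.15, -9.14], [-177.46, 177.46]. Speed limits (degrees/s): [159.86, 159.86, 180, 180, 180, 180].

INTERFACE

Orientations are given as a 3x3 rotation matrix whose columns are the frame's x, y, z axes.
In Python, from cell import bot, read_camera, camera_model, order gives the robot as it stands.
- The arm moves only by the shell command python3 -m inch 'ROWS' [OPENING]. ROWS is JSON, a list of rows, each a list of 2 entries, a list of its own where there are three numbers: the shift along the tool's x, y, z as a fraction of full scale, then the turn, a rotation vector about the tool's x, y, z as a fraction of full scale. In form: [[[x, y, z], [rx, ry, rz]], ...]. A call has 1 to 20 rows; each row shifts and turns the commanded pose from where the row before left it, along the tool's axes as they then stand; what a row does not reach is not made up. Full scale, the value 1, is 100 mm for a shift and 90 degrees for a turn. A row lasts 1/12 s, in which the tool goes at most 41.7 mm and 7.16 degrees, less where a joint would pass 70% of its speed; a pose out of reach is approached as far as the arm can. A call with a number of a shift or a turn outside -1 to 1 is refused whole. A call with a gripper value outside its range is refused whole. OPENING is the opening, from -1 (shut) to 1 (fully open), set as the call begins (- or left out, the last holds). The fingers move at their own pace and stop on an object; the grip force is fixed at half the most. Time passes only in rows, so rows that do not move let the fingers close. It gives the time, the measured TCP pose, the force, the opening and the grip force at its end, in the units of the state.
- bot.state(): the state, without advancing time (a new reading comes with each control period).
- read_camera(name): name is "scene" or "top" or "wrist"; returns (picture, depth): 420x560x3 uint8, red, green, blue; 420x560 float32, mm along the optical axis (not along the pixel's ray), 0 where there is no reading.
- camera_model(name): a dict with "vertical_fov" (degrees; the focal length in pixels is half the picture's height over the tangent of half this angle, whatever the lens; pixels are square), "cx", "cy" (the principal point, pixels), "xyz" and "rotation" of the camera in the world. Camera axes: x right, y down, z forward; pixel columns grow to the right and rows downward; lengths in mm; the calibration is good to about 2 mm. A picture is of the moment at which its call begins: read the wrist's pose just before it. camera_model takes no time and is no camera call; for the wrist camera it gives the pose at the moment of the call.
- order.hand_in(): hands the job in; it is judged then, once.
The state is a dict: "time_s": time; "joint_positions": joint angles; "qd": joint speeds; "joint_torque": joint torques, N m; "tool_pos": TCP position; "ee_rot": TCP orientation; "contact_force": force on the tool from outside, world axes, zero at the start; "wrist_torque": the same for the moment, N m; "gripper_width": opening from 0.0 (shut) to 1.0 (fully open); "grip_force": force on a finger pad.
Only numpy, scipy, OpenCV 4.12 (cv2) and the standard library are available. Lean on these libraries where they do the work, as an engineer would, in place of code of your own. Each camera call takes 0.05 s, during which the arm holds its last target. There are 200 camera calls.

TASK

Two wooden knife-handle blanks are clamped side by side and look alike, but only one is bored deep enough for its tang. Take the steel depth gauge from its rest and push it into the bores until it bottoms; where the bore is deep enough, the dark ring on the shaft comes level with the blank's front face. Leave the gauge bottomed in that bore with its ring at the face, let go of it, and do not shift the other things on the bench.

Things in the scene. Friction and masses are not known exactly. Their poses are not given: they have to be found in the camera images.
- holder: Fixed plywood holder, 150 mm wide: two alike wooden blanks (faces 40 x 40 mm, 130 mm long) lie side by side, 70 mm apart, on a 50 mm base; tops 90 mm up. A steel clamp bar crosses them 82 to 108 mm behind the front, highest point 108 mm up. Origin on the bench under the middle of the front faces; nothing stands out in front of them. x level, straight into the bores; z up.
- mouth_a (a point): Centre of the bore's mouth in the front face of the blank at holder y +35 mm, 70 mm above the bench. Axes as the holder's: x into the bore. Both bores are level, straight and blind, 12.5 mm wide, the mouth countersunk to about 18 mm. One is 110 mm deep, the other 80 mm; which is which changes and does not show from outside.
- mouth_b (a point): The same for the other blank (holder y -35 mm).
- gauge_shaft (a point): Depth gauge, loose, about 110 g: steel shaft 10 mm thick, 135 mm long, and in line with it a turned wooden handle 24 mm thick, 75 mm long. This point is the middle of the shaft; x runs along it to the tip. It starts level in its rest, 45 mm above the bench. Let go with its tip 60 mm or so in a bore, it stays there and sags a little.
- gauge_mark (a point): The dark ring, 4 mm wide, scribed round the gauge's shaft 110 mm behind the tip and 25 mm in front of the handle; the point is its centre, on the axis. x towards the tip.
- gauge_tip (a point): Centre of the gauge's flat tip. x points out of it.
- gauge_handle (a point): Middle of the gauge's wooden handle, on the axis, 172 mm behind the tip. x towards the tip.
- rest: Fixed dark wooden rest, 250 x 56 mm, 66 mm high, that boxes in the gauge's handle and tip in open-topped slots: only the shaft from 34 to 117 mm behind the tip is free to grasp (so held, the fingers meet the blank before the deep bore's bottom is reached; then take the handle). Below that window is a 10 mm high plank. Lift 35 mm to clear. x along the gauge to the tip.
- bust_c (a point): Bystander: small carved marble bust on a wooden base, 126 mm high; its point is 60 mm up.
- pebble1_c (a point): Bystander: flat grey stone, 44 mm wide, 20 mm high; centre.
- pebble2_c (a point): Bystander: flat pale stone, 36 mm wide, 16 mm high; centre.
- offcut_c (a point): Bystander: wooden offcut 70 x 30 x 18 mm; centre.
- chisel_grip (a point): Bystander: hand tool with a straight handle, 200 mm long, lying; middle of its handle.
- jar_c (a point): Bystander: jar with a steel lid, 66 mm wide, 80 mm high; centre.
- mallet_grip (a point): Bystander: hammer, lying; middle of its handle.
Mind the look-alikes: they are no part of the job. Leave any purple or turquoise look-alike of the part that bears gauge_shaft alone.

How it is judged:
By the outcome, as a careful person would: the job done as asked, in the order asked, and still so for the second after the job is handed in, with the robot touching nothing.
It also fails if it takes over 58 s, if anything falls off the work surface, if the arm or the gripper's body presses on something with over 40 N, if the wrist force passes 120 N, or if a joint passes its speed limit or range.

## Working session

There is one attempt and no reset: what is moved stays moved. The work goes in short steps, Python scripts to look and compute and a shell command to move; the robot and the scene stay as the last step left them, time stands still between calls to the robot, and variables do not carry over. Pictures are saved under pics/ and viewed, at most 10 in all, crops included, and the job is handed in when it is done.

```bash
mkdir -p pics; ls; cat > h.py <<'E'
import numpy as np,cv2
from cell import bot,read_camera,camera_model,order
def save(n,f,crop=None,scale=1):
    m=camera_model(n);p,d=read_camera(n)
    np.savez(f'pics/{f}.npz',p=p,d=d,fov=m['vertical_fov'],cx=m['cx'],cy=m['cy'],xyz=m['xyz'],R=m['rotation'])
    q=p
    if crop: q=p[crop[1]:crop[3],crop[0]:crop[2]]
    cv2.imwrite(f'pics/{f}.png',cv2.resize(q[:,:,::-1],None,fx=scale,fy=scale,interpolation=cv2.INTER_CUBIC))
    return m,p,d
def load(f): return np.load(f'pics/{f}.npz')
def ray(z,u,v):
    F=210/np.tan(np.radians(float(z['fov'])/2))
    return np.asarray(z['R'])@np.array([(u-z['cx'])/F,(v-z['cy'])/F,1.0])
def onplane(z,u,v,h):
    r=ray(z,u,v);o=np.asarray(z['xyz']);return o+r*(h-o[2])/r[2]
def dep(z,u,v):
    return np.asarray(z['xyz'])+ray(z,u,v)*z['d'][int(v),int(u)]
E
python3 - <<'E'
from h import *
for n in('top','scene'):
    m,p,d=save(n,n+'0',scale=1.4); print(m)
print(bot.state())
E
```

```text
pics
{'vertical_fov': 45.197418788901835, 'cx': 270.3337274732937, 'cy': 212.53839047768543, 'xyz': array([ 400.2552341 ,  113.65731079, 1292.54159528]), 'rotation': array([[-0.02457671, -0.99706783,  0.07246879],
       [-0.99947889,  0.0229892 , -0.02265946],
       [ 0.02092702, -0.07298792, -0.99711324]])}
{'vertical_fov': 43.08634802924798, 'cx': 284.4249499928404, 'cy': 221.4331814003667, 'xyz': array([1014.27468581, 1039.50745224, 1077.85171894]), 'rotation': array([[-0.86427666,  0.33167267, -0.37817865],
       [ 0.50293967,  0.58294969, -0.63813897],
       [ 0.00880587, -0.74172967, -0.67064116]])}
{'time_s': 0.1, 'joint_positions': array([ 9.02175923e+01,  2.20854524e+01,  3.85570903e-01, -2.59510800e-02,
       -6.84116555e+01, -1.48160714e+01]), 'qd': array([ 0.0248946 , -0.08330294,  0.16217756,  0.06275779,  0.06614039,
        0.11664437]), 'joint_torque': array([-8.27712802e-05, -3.93317306e+01,  1.88930207e+01,  4.19803619e+00,
       -2.61017376e-03,  2.76044062e-06]), 'tool_pos': array([157.38079198, 604.30039042, 230.32493779]), 'ee_rot': array([[ 9.67673760e-01, -2.52204921e-01, -4.13763398e-04],
       [-2.52205244e-01, -9.67671803e-01, -1.94823798e-03],
       [ 9.09680335e-05,  1.98961207e-03, -9.99998017e-01]]), 'contact_force': array([ 0.82803503, -0.21625752, -0.10035375]), 'wrist_torque': array([ 0.00537661, -0.0334816 , -0.00616936]), 'grip_force': 0.0, 'gripper_width': 0.9992027493355631}
```

View pics/top0.png

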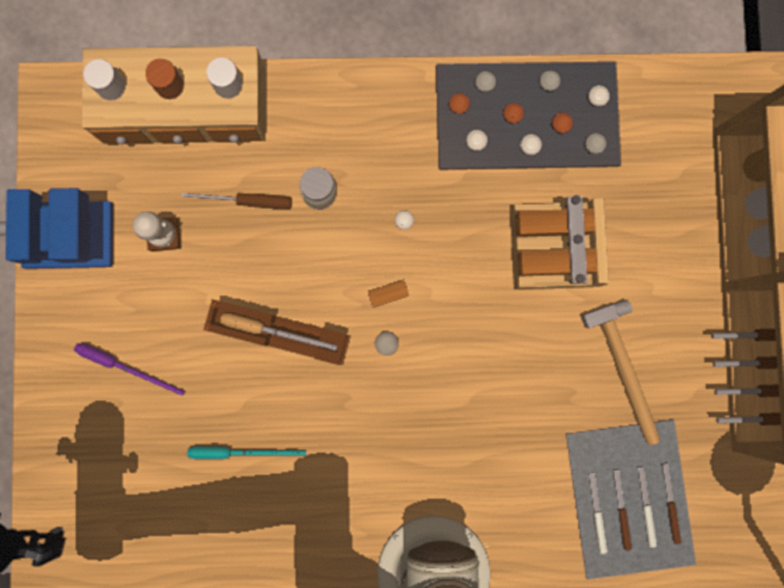

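View pics/scene0.png

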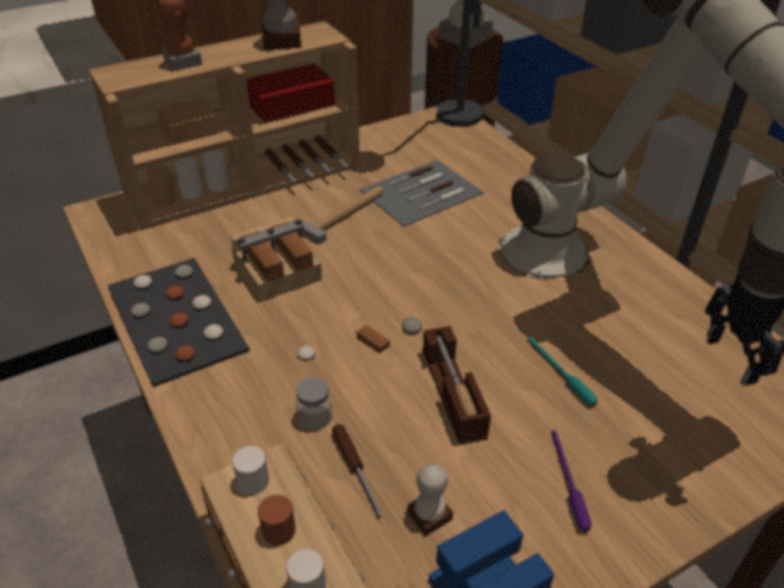

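The top view (in view pixels) shows three things that could be taken for the gauge:
- A steel and wood gauge in the dark rest at (280,332).
- A purple look-alike at (130,370).
- A turquoise look-alike at (245,453).

A chisel lies at (240,198). I choose the one in the rest. The holder is at (560,243), with its fronts facing left.

```bash
python3 - <<'E'
from h import *
z=load('top0');p=z['p']
a=cv2.resize(p[205:265,140:255],None,fx=6,fy=6,interpolation=cv2.INTER_CUBIC)
b=cv2.resize(p[135:210,355:440],None,fx=4,fy=4,interpolation=cv2.INTER_CUBIC)
im=np.zeros((360+0,690,3),np.uint8);im[:360,:690]=a[:360,:690]
im2=np.zeros((600,790,3),np.uint8)
im2[:290,:556]=cv2.resize(a,(556,290));im2[300:600,:340]=b
cv2.imwrite('pics/crop1.png',im2[:,:,::-1])
E
```

```text
(no output)
```

View pics/crop1.png

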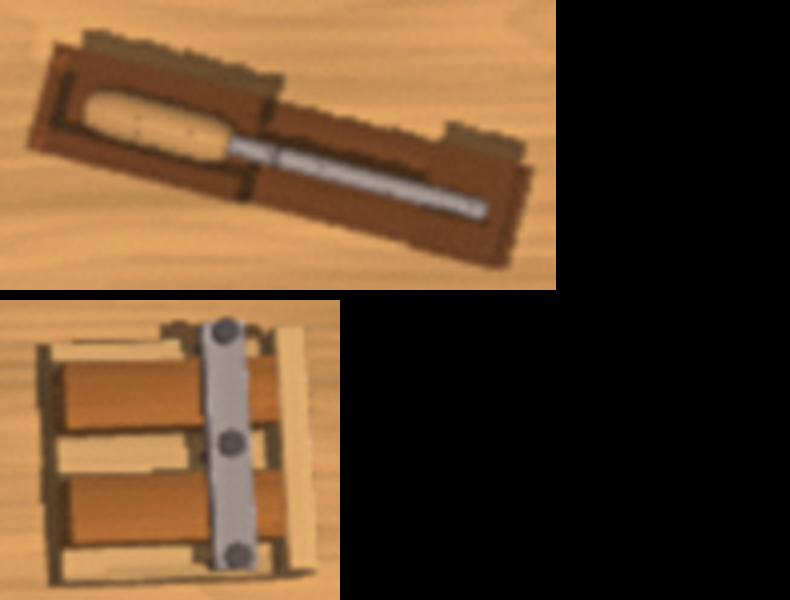

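The close crop confirms the gauge: wooden handle on the left, dark ring at crop (277,156), steel tip at (487,210). It shows the two blanks' top edges in the lower panel, fronts at x≈62–72.

```bash
python3 - <<'E'
from h import *
z=load('top0')
g=lambda x,y:(140+x/4.835,205+y/4.835)
h=lambda x,y:(355+x/4,135+(y-300)/4)
T=onplane(z,*g(487,210),45);B=onplane(z,*g(84,108),45);Rg=onplane(z,*g(277,156),47)
d=(T-B);print('tip',T,'back',B,'len',np.linalg.norm(d),'ang',np.degrees(np.arctan2(d[1],d[0])),'ring-tip',np.linalg.norm(T-Rg))
C=[onplane(z,*h(*q),90) for q in((62,363),(66,430),(68,475),(72,542))]
for c in C:print(c)
a=(C[0]+C[1])/2;b=(C[2]+C[3])/2
print('mid a',a,'b',b,np.linalg.norm(a-b));y=a-b;
# holder front edge direction y; x into = -world y
print('ang of front edge',np.degrees(np.arctan2(y[1],y[0])))
for s in((480,378,),(560,270)):pass
# long edges of blanks
e=[onplane(z,*h(*q),90) for q in((66,430),(203,429),(72,542),(210,541),(62,363),(200,358))]
for i in(0,2,4):
    v=e[i+1]-e[i];print('long edge ang',np.degrees(np.arctan2(v[1],v[0])))
print('bar', dep(z,*h(228,440)),'blank top',dep(z,*h(120,395)),'handle',dep(z,*g(150,125)))
# dim from scene: RGB mask of orange blank faces later
E
```

```text
tip [403.95208106 160.44211081  45.        ] back [460.80360963 364.41449163  45.        ] len 211.74708602183554 ang -105.57430735915152 ring-tip 110.2391937183853
[ 632.0806378  -159.97333388   90.        ]
[ 591.10592745 -160.79728974   90.        ]
[ 563.70549667 -160.93262085   90.        ]
[ 523.06022616 -161.75095162   90.        ]
mid a [ 611.59328262 -160.38531181   90.        ] b [ 543.38286142 -161.34178624   90.        ] 68.21712691487065
ang of front edge 0.8033722078285298
long edge ang -90.7923610007684
long edge ang -90.86462302595447
long edge ang -89.08321821025801
bar [ 579.37085691 -251.72512204  113.37593266] blank top [ 612.24293865 -195.1364208    87.35105312] handle [450.85129832 328.91921975  57.07101754]
```

```bash
python3 -m inch '[[[0.25,0.193,0],[0,0,0]],[[0.25,0.193,0],[0,0,0]],[[0.25,0.193,0],[0,0,0]],[[0.25,0.193,0],[0,0,0]],[[0.25,0.193,0],[0,0,0]],[[0.25,0.193,0],[0,0,0]],[[0.25,0.193,0],[0,0,0]],[[0.25,0.193,0],[0,0,0]],[[0.25,0.193,0],[0,0,0]],[[0.25,0.193,0],[0,0,0]],[[0.25,0.193,0],[0,0,0]],[[0.25,0.193,0],[0,0,0]],[[0.25,0.193,0],[0,0,0]],[[0.25,0.193,0],[0,0,0]]]' && python3 -m inch '[[[0,0,0],[0,0,0.078]],[[0,0,0],[0,0,0.078]],[[0,0,0],[0,0,0.078]],[[0,0,0],[0,0,0.078]],[[0,0,0],[0,0,0.078]],[[0,0,0],[0,0,0.078]],[[0,0,0],[0,0,0.078]],[[0,0,0],[0,0,0.078]],[[0,0,0],[0,0,0.078]],[[0,0,0],[0,0,0.078]],[[0,0,0],[0,0,0.078]],[[0,0,0],[0,0,0.078]],[[0,0,0],[0,0,0.078]],[[0,0,0],[0,0,0]]]'
python3 - <<'E'
from h import *
s=bot.state();print(s['tool_pos'],s['ee_rot'],s['joint_positions'])
m,p,d=save('wrist','w1');print(m)
E
```

```text
time_s: 1.27
tool_pos: [428.5, 253.6, 231.1]
ee_rot: [[0.968, -0.252, -0.001], [-0.252, -0.968, -0.0], [-0.0, 0.0, -1.0]]
contact_force: [-0.0, 1.9, 0.4]
gripper_width: 1.001
grip_force: 0.0
time_s: 2.43
tool_pos: [427.8, 254.9, 230.9]
ee_rot: [[-0.275, -0.961, -0.001], [-0.961, 0.275, -0.001], [0.001, 0.001, -1.0]]
contact_force: [-0.5, 0.2, 0.3]
gripper_width: 1.006
grip_force: 0.0
[427.80478975 254.90681345 230.90466232] [[-2.75290949e-01 -9.61360613e-01 -8.15354074e-04]
 [-9.61360678e-01  2.75291418e-01 -5.30628225e-04]
 [ 7.34585055e-04  6.37772198e-04 -9.99999527e-01]] [ 4.94953174e+01  9.66244438e+00 -1.69334356e+01 -1.76323968e-02
 -6.34575807e+01 -6.54668023e+01]
{'vertical_fov': 62.49125556327306, 'cx': 277.9550925279141, 'cy': 204.8403663075783, 'xyz': array([408.82357847, 191.05975271, 373.8397757 ]), 'rotation': array([[-9.61528867e-01,  2.65081056e-01,  7.20712932e-02],
       [ 2.74703823e-01,  9.27639314e-01,  2.53027890e-01],
       [ 2.16735232e-04,  2.63091880e-01, -9.64770758e-01]])}
```

View pics/w1.png

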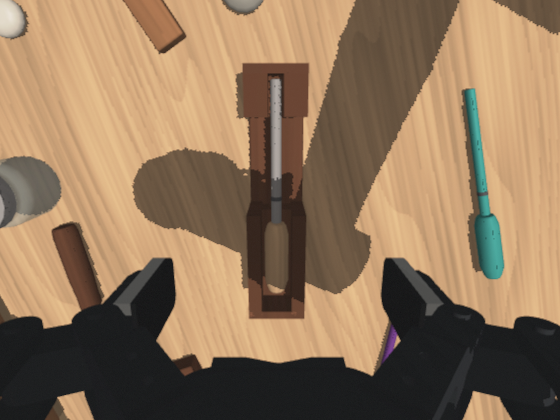

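The wrist view shows the gauge in the rest: tip at (276,79), ring at (277,200), handle start at (276,222), with the rest's window between rows ~118 and ~203.

```bash
python3 - <<'E'
from h import *
z=load('w1');s=bot.state()
T=onplane(z,276,79,45);R=onplane(z,277,200,50);A=onplane(z,276.5,120,50)
print(T,R,'len',np.linalg.norm((T-R)[:2]))
d=(R-T);d[2]=0;d/=np.linalg.norm(d);print('ang',np.degrees(np.arctan2(-d[1],-d[0])))
w0=onplane(z,276,118,66);w1=onplane(z,276,206,66);print('window behind tip',(w0-T)@d,(w1-T)@d)
G=T+95*d;G[2]=26
print('G',G,'tool shift mm',s['ee_rot'].T@(G-s['tool_pos']))
E
```

```text
[402.97139439 164.45884179  45.        ] [432.57109927 271.07834954  50.        ] len 110.65198579364527
ang -105.51571679507474
window behind tip 33.468300095721446 112.23810648002086
G [428.38415082 255.99676732  26.        ] tool shift mm [ -1.28706559  -0.31365618 204.9710684 ]
```

```bash
python3 -m inch '[[[0,0,0.25],[0,0,-0.005]],[[0,0,0.25],[0,0,0]],[[0,0,0.25],[0,0,0]],[[0,0,0.25],[0,0,0]],[[0,0,0.25],[0,0,0]],[[0,0,0.25],[0,0,0]],[[0,0,0.25],[0,0,0]],[[0,0,0.2],[0,0,0]],[[0,0,0.1],[0,0,0]],[[0,0,0],[0,0,0]],[[0,0,0],[0,0,0]]]' && python3 -m inch '[[[0,0,0],[0,0,0]],[[0,0,0],[0,0,0]],[[0,0,0],[0,0,0]],[[0,0,0],[0,0,0]],[[0,0,0],[0,0,0]],[[0,0,0],[0,0,0]],[[0,0,0],[0,0,0]],[[0,0,0],[0,0,0]],[[0,0,0],[0,0,0]],[[0,0,0],[0,0,0]],[[0,0,0],[0,0,0]],[[0,0,0],[0,0,0]]]' -1
```

```text
time_s: 3.4
tool_pos: [428.1, 255.0, 25.9]
ee_rot: [[-0.264, -0.965, -0.001], [-0.965, 0.264, -0.001], [0.001, 0.0, -1.0]]
contact_force: [-0.1, 0.1, 0.4]
gripper_width: 1.003
grip_force: 0.0
time_s: 4.4
tool_pos: [428.3, 255.3, 26.7]
ee_rot: [[-0.265, -0.964, 0.0], [-0.964, 0.265, 0.0], [-0.0, -0.0, -1.0]]
contact_force: [-1.3, -0.3, 5.5]
gripper_width: 0.096
grip_force: 58.6
```

```bash
python3 -m inch '[[[0,0,-0.1],[0,0,0]],[[0,0,-0.2],[0,0,0]],[[0,0,-0.25],[0,0,0]],[[0,0,-0.25],[0,0,0]],[[0,0,-0.25],[0,0,0]],[[0,0,-0.25],[0,0,0]],[[0,0,-0.25],[0,0,-0.058]],[[0,0,-0.25],[0,0,-0.058]],[[0,0,-0.25],[0,0,-0.056]]]' && python3 -m inch '[[[0.225,-0.106,0],[0,0,0]],[[0.225,-0.106,0],[0,0,0]],[[0.225,-0.106,0],[0,0,0]],[[0.225,-0.106,0],[0,0,0]],[[0.225,-0.106,0],[0,0,0]],[[0.225,-0.106,0],[0,0,0]],[[0.225,-0.106,0],[0,0,0]],[[0.225,-0.106,0],[0,0,0]],[[0.225,-0.106,0],[0,0,0]],[[0.225,-0.106,0],[0,0,0]],[[0.225,-0.106,0],[0,0,0]],[[0.225,-0.106,0],[0,0,0]],[[0.225,-0.106,0],[0,0,0]],[[0.225,-0.106,0],[0,0,0]],[[0,0,0],[0,0,0]],[[0,0,0],[0,0,0]],[[0,0,0],[0,0,0]]]'
python3 - <<'E'
from h import *
s=bot.state();print(s['tool_pos'],s['joint_positions'])
save('wrist','w2')
E
```

```text
time_s: 5.15
tool_pos: [427.5, 254.7, 231.7]
ee_rot: [[0.005, -1.0, -0.001], [-1.0, -0.005, -0.001], [0.001, 0.001, -1.0]]
contact_force: [0.7, -0.1, -1.4]
gripper_width: 0.096
grip_force: 58.7
time_s: 6.57
tool_pos: [576.3, -59.6, 230.3]
ee_rot: [[0.001, -1.0, -0.002], [-1.0, -0.001, 0.0], [-0.0, 0.002, -1.0]]
contact_force: [0.1, -0.6, -1.2]
gripper_width: 0.085
grip_force: 58.8
[576.29822199 -59.55779798 230.32322588] [ 1.00906866e+01  1.77035430e+01 -6.15685364e+00 -4.03982451e-02
 -6.62430366e+01 -1.00346078e+01]
```

View pics/w2.png

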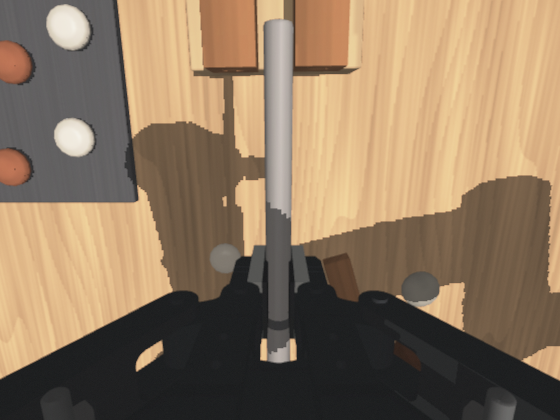

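The wrist view shows the left blank (mouth_a) at columns ~203–256 and the right blank (mouth_b) at ~295–349, with fronts near row 67. The shaft runs up to its tip at (279,22).

```bash
python3 - <<'E'
from h import *
z=load('w2');p=z['p'].astype(int)
for r in(20,40,58):
    g=p[r,:,2]; de=np.diff(cv2.GaussianBlur(p[r:r+1].astype(np.uint8),(3,1),0).astype(int).sum(2)[0])
    i=[(k,de[k]) for k in range(185,370) if abs(de[k])>45];print(r,i)
    print([tuple(p[r,c]) for c in (195,230,262,320,355)])
for c in(215,230,245,310,325,340): print(c,[tuple(int(x) for x in p[r,c]) for r in range(58,78,2)], z['d'][58:78:2,c].round(0))
for r in(30,80,120,160,200):
    row=p[r]; gray=(abs(row[:,0]-row[:,2])<25)&(row.sum(1)>200)
    c=np.where(gray[255:305])[0]+255; print('shaft',r,c.min(),c.max(), onplane(z,c.mean(),r,249))
c=279
print([int(p[r,c].sum()) for r in range(14,30)])
E
```

```text
20 [(199, np.int64(-85)), (200, np.int64(-91)), (253, np.int64(-69)), (254, np.int64(-86)), (256, np.int64(144)), (257, np.int64(116)), (288, np.int64(-50)), (292, np.int64(-53)), (294, np.int64(72)), (295, np.int64(69)), (348, np.int64(68)), (349, np.int64(58))]
[(np.int64(230), np.int64(199), np.int64(150)), (np.int64(187), np.int64(130), np.int64(90)), (np.int64(226), np.int64(194), np.int64(146)), (np.int64(185), np.int64(128), np.int64(89)), (np.int64(223), np.int64(189), np.int64(143))]
40 [(200, np.int64(-87)), (201, np.int64(-93)), (254, np.int64(-80)), (255, np.int64(-54)), (256, np.int64(75)), (257, np.int64(132)), (258, np.int64(75)), (262, np.int64(-104)), (263, np.int64(-106)), (291, np.int64(-64)), (292, np.int64(-100)), (293, np.int64(-47)), (294, np.int64(58)), (295, np.int64(69)), (347, np.int64(54)), (348, np.int64(60))]
[(np.int64(231), np.int64(200), np.int64(151)), (np.int64(187), np.int64(130), np.int64(90)), (np.int64(226), np.int64(194), np.int64(147)), (np.int64(185), np.int64(128), np.int64(89)), (np.int64(233), np.int64(204), np.int64(154))]
58 [(201, np.in
[... 1471 characters left out ...]
2), (94, 79, 62), (200, 161, 120), (235, 200, 149)] [263. 264. 263. 265. 270. 289. 299. 332. 352. 352.]
340 [(200, 137, 95), (201, 138, 95), (201, 138, 95), (201, 138, 95), (90, 65, 48), (74, 54, 41), (86, 71, 55), (91, 76, 61), (204, 162, 121), (231, 194, 143)] [263. 263. 263. 264. 272. 285. 318. 336. 350. 351.]
shaft 30 264 293 [ 575.48526864 -151.32724529  249.        ]
shaft 80 265 291 [ 575.62751964 -135.90969553  249.        ]
shaft 120 265 291 [ 575.6094859  -122.75326216  249.        ]
shaft 160 265 290 [ 575.7699543  -108.79282492  249.        ]
shaft 200 266 290 [575.57000894 -93.95301925 249.        ]
[583, 583, 586, 585, 495, 458, 507, 531, 550, 560, 560, 561, 561, 561, 563, 562]
```

```bash
python3 - <<'E'
from h import *
z=load('w2');s=bot.state()
for r,cs in((20,(200.5,254.5,295.5,349.5)),(40,(201.2,255,295.3,348.5)),(58,(202.2,255.3,295.3,347.5))):
    X=[onplane(z,c,r,90)[0] for c in cs];y=onplane(z,230,r,90)[1]
    print(r,y.round(1),np.round(X,1),'a',(X[0]+X[1])/2,'b',(X[2]+X[3])/2)
print('front a',onplane(z,230,66.8,90),'b',onplane(z,322,65.7,90))
print('tip',onplane(z,279,18.5,249), s['tool_pos'])
E
```

```text
20 -190.3 [632.8 592.9 562.5 522.5] a 612.8315419645812 b 542.5292713891469
40 -176.8 [633.1 592.7 562.5 522.5] a 612.8855303116076 b 542.5001286632995
58 -164.2 [633.  592.7 562.3 522.6] a 612.8518994988115 b 542.4428061069254
front a [ 612.1244301  -157.96611943   90.        ] b [ 541.79758208 -158.85661933   90.        ]
tip [ 575.32912882 -154.72318997  249.        ] [576.33620552 -59.19144537 230.67215111]
```

```bash
python3 -m inch '[[[-0.08,0.11,0],[0,0,0]],[[-0.08,0.11,0],[0,0,0]],[[-0.09,0.11,0],[0,0,0]],[[0,0,0.2],[0,0,0]],[[0,0,0.25],[0,0,0]],[[0,0,0.25],[0,0,0]],[[0,0,0.25],[0,0,0]],[[0,0,0.25],[0,0,0]],[[0,0,0.25],[0,0,0]],[[0,0,0.2],[0,0,0]],[[0,0,0.14],[0,0,0]],[[0,0,0],[0,0,0]],[[0,0,0],[0,0,0]],[[0,0,0],[0,0,0]]]'
python3 - <<'E'
from h import *
z=load('w2')
for r in(30,60,100,150,200):
    q=[dep(z,c,r) for c in range(277,281)];print(np.mean(q,0).round(1))
s=bot.state();print(s['tool_pos'])
m,p,d=save('wrist','w3');z=load('w3')
for r in(100,150,200):
    print(r,np.mean([dep(z,c,r) for c in range(277,281)],0).round(1))
E
```

```text
time_s: 7.78
tool_pos: [544.7, -34.1, 53.5]
ee_rot: [[0.003, -1.0, 0.002], [-1.0, -0.003, 0.0], [-0.0, -0.002, -1.0]]
contact_force: [1.5, 0.2, -0.5]
gripper_width: 0.087
grip_force: 58.8
[ 575.5 -150.4  253.6]
[ 575.5 -141.5  254.2]
[ 575.5 -129.3  253.4]
[ 575.4 -112.9  253.7]
[575.4 -95.1 253.4]
[544.68538246 -34.05362677  53.47128767]
100 [ 543.9 -103.8   77.3]
150 [543.8 -87.4  77. ]
200 [543.8 -69.7  76.9]
```

View pics/w3.png

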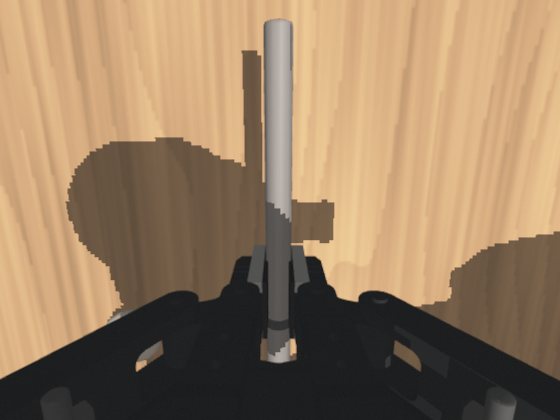

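The shaft points straight and level, about 1 mm to the side of the bore axis and 2 mm high. I'll correct that and insert.

```bash
python3 -m inch '[[[0,0.013,0.018],[0,0,0]],[[0.1,0,0],[0,0,0]],[[0.1,0,0],[0,0,0]],[[0.06,0,0],[0,0,0]],[[0.04,0,0],[0,0,0]],[[0.04,0,0],[0,0,0]],[[0.04,0,0],[0,0,0]],[[0.04,0,0],[0,0,0]],[[0.04,0,0],[0,0,0]],[[0,0,0],[0,0,0]]]'
```

```text
time_s: 8.67
tool_pos: [542.6, -81.4, 50.5]
ee_rot: [[0.001, -1.0, -0.0], [-1.0, -0.001, -0.0], [0.0, 0.0, -1.0]]
contact_force: [1.0, -0.7, -1.1]
gripper_width: 0.092
grip_force: 58.8
```

```bash
python3 -m inch '[[[0.08,0,0],[0,0,0]],[[0.08,0,0],[0,0,0]],[[0.08,0,0],[0,0,0]],[[0.08,0,0],[0,0,0]],[[0.06,0,0],[0,0,0]],[[0.05,0,0],[0,0,0]],[[0,0,0],[0,0,0]],[[0,0,0],[0,0,0]]]'
```

```text
time_s: 9.33
tool_pos: [542.8, -124.2, 50.6]
ee_rot: [[0.001, -1.0, 0.0], [-1.0, -0.001, -0.0], [0.0, -0.0, -1.0]]
contact_force: [1.2, -0.2, -0.9]
gripper_width: 0.091
grip_force: 58.8
```

```bash
python3 -m inch '[[[0,0,0],[0,0,0]],[[0,0,0],[0,0,0]],[[0,0,0],[0,0,0]],[[0,0,0],[0,0,0]],[[0,0,0],[0,0,0]],[[0,0,0],[0,0,0]],[[0,0,0],[0,0,0]],[[0,0,0],[0,0,0]]]' 0.3 && python3 -m inch '[[[-0.15,0,0],[0,0,0]],[[-0.2,0,0],[0,0,0]],[[-0.2,0,0],[0,0,0]],[[-0.17,0,0],[0,0,0]],[[0,0,0],[0,0,0]],[[0,0,0],[0,0,0]]]'
python3 - <<'E'
from h import *
s=bot.state();print(s['tool_pos'])
m,p,d=save('wrist','w4');z=load('w4')
for r in(100,150,200,240,260,280,300,320,340,360,380):
    print(r,np.mean([dep(z,c,r) for c in range(276,282)],0).round(1))
E
```

```text
time_s: 10.0
tool_pos: [542.7, -123.7, 50.5]
ee_rot: [[0.001, -1.0, 0.0], [-1.0, -0.001, 0.0], [-0.0, -0.0, -1.0]]
contact_force: [0.6, 1.2, 0.5]
gripper_width: 0.651
grip_force: 0.0
time_s: 10.5
tool_pos: [542.7, -51.1, 50.6]
ee_rot: [[0.003, -1.0, 0.0], [-1.0, -0.003, -0.0], [0.0, -0.0, -1.0]]
contact_force: [0.4, 0.1, -0.3]
gripper_width: 0.65
grip_force: 0.0
[542.65382268 -51.12228865  50.59600779]
100 [ 541.9 -121.    71.4]
150 [ 541.9 -104.1   70.8]
200 [541.8 -85.6  69.6]
240 [541.7 -72.4  76.2]
260 [541.7 -64.3  75.7]
280 [541.7 -56.1  75.5]
300 [541.7 -47.3  74.9]
320 [541.6 -38.2  74.4]
340 [541.6 -28.8  73.9]
360 [541.5 -18.4  72.8]
380 [541.8 -62.  132. ]
```

View pics/w4.png

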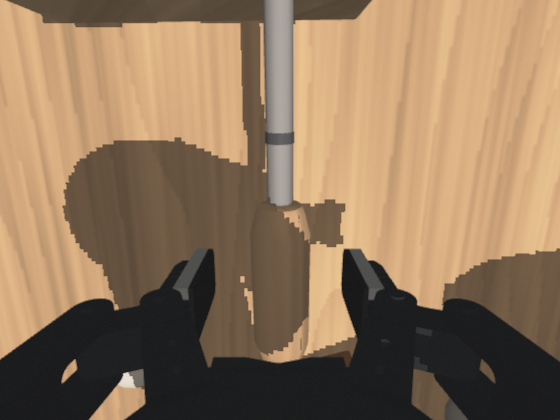

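The ring shows at (279,138) and the handle spans rows 203–358. The gauge rests in bore b, tail sagging about 3°. I'll lower and tilt to match, grip the handle, then level it.

```bash
python3 -m inch '[[[0,0,0.03],[0,0.015,0]],[[0,0,0.03],[0,0.015,0]],[[0,0,0],[0,0,0]],[[0,0,0],[0,0,0]]]' && python3 -m inch '[[[0,0,0],[0,0,0]],[[0,0,0],[0,0,0]],[[0,0,0],[0,0,0]],[[0,0,0],[0,0,0]],[[0,0,0],[0,0,0]],[[0,0,0],[0,0,0]],[[0,0,0],[0,0,0]],[[0,0,0],[0,0,0]],[[0,0,0],[0,0,0]],[[0,0,0],[0,0,0]]]' -1 && python3 -m inch '[[[0,0,-0.02],[0,-0.01,0]],[[0,0,-0.02],[0,-0.01,0]],[[0,0,-0.02],[0,-0.01,0]],[[0,0,0],[0,0,0]],[[0,0,0],[0,0,0]]]'
python3 - <<'E'
from h import *
s=bot.state();print(s['tool_pos'],s['wrist_torque'])
m,p,d=save('wrist','w5');z=load('w5')
for r in(60,100,150,190,215,230): print(r,np.mean([dep(z,c,r) for c in range(276,282)],0).round(1))
E
```

```text
time_s: 10.88
tool_pos: [542.1, -52.4, 44.3]
ee_rot: [[0.001, -1.0, -0.001], [-0.999, -0.001, -0.047], [0.047, 0.001, -0.999]]
contact_force: [-0.6, 0.6, 0.5]
gripper_width: 0.65
grip_force: 0.0
time_s: 11.72
tool_pos: [542.6, -52.0, 44.6]
ee_rot: [[0.001, -1.0, 0.0], [-0.999, -0.001, -0.047], [0.047, -0.0, -0.999]]
contact_force: [1.3, -3.6, 2.1]
gripper_width: 0.262
grip_force: 58.7
time_s: 12.13
tool_pos: [542.7, -51.4, 50.4]
ee_rot: [[0.001, -1.0, 0.0], [-1.0, -0.001, 0.0], [-0.0, -0.0, -1.0]]
contact_force: [1.3, -0.2, 0.1]
gripper_width: 0.263
grip_force: 58.7
[542.6977911  -51.38947732  50.3857139 ] [ 0.00852714 -0.1355832   0.09720818]
60 [ 541.9 -133.5   73.7]
100 [ 541.8 -121.2   73.4]
150 [ 541.8 -104.7   73.9]
190 [541.8 -90.6  73.7]
215 [541.8 -82.5  77.4]
230 [541.8 -77.6  79.2]
```

```bash
python3 -m inch '[[[0.05,0,0],[0,0,0]],[[0.05,0,0],[0,0,0]],[[0.04,0,0],[0,0,0]],[[0.02,0,0],[0,0,0]],[[0,0,0],[0,0,0]]]'; python3 -m inch '[[[0.01,0,0],[0,0,0]],[[0.01,0,0],[0,0,0]],[[0.01,0,0],[0,0,0]]]';python3 -m inch '[[[0.01,0,0],[0,0,0]],[[0.01,0,0],[0,0,0]]]'
```

```text
time_s: 12.6
tool_pos: [542.5, -68.3, 50.4]
ee_rot: [[0.001, -1.0, -0.0], [-1.0, -0.001, -0.0], [0.0, 0.0, -1.0]]
contact_force: [0.2, 0.2, -0.2]
gripper_width: 0.26
grip_force: 58.7
time_s: 12.85
tool_pos: [542.6, -70.6, 50.5]
ee_rot: [[0.001, -1.0, -0.0], [-1.0, -0.001, 0.0], [-0.0, 0.0, -1.0]]
contact_force: [0.1, 0.9, -0.3]
gripper_width: 0.26
grip_force: 58.7
time_s: 13.02
tool_pos: [542.6, -72.7, 50.5]
ee_rot: [[0.001, -1.0, -0.0], [-1.0, -0.001, 0.0], [-0.0, 0.0, -1.0]]
contact_force: [0.7, 1.1, -0.8]
gripper_width: 0.26
grip_force: 58.7
```

```bash
for i in 1 2; do :; done; python3 -m inch '[[[0.01,0,0],[0,0,0]],[[0.01,0,0],[0,0,0]],[[0,0,0],[0,0,0]]]' | grep -E 'pos|force'; python3 -m inch '[[[0.01,0,0],[0,0,0]],[[0.01,0,0],[0,0,0]],[[0,0,0],[0,0,0]]]' | grep -E 'pos|force'
```

```text
tool_pos: [542.6, -74.8, 50.5]
contact_force: [0.9, -0.7, -1.6]
grip_force: 58.7
tool_pos: [542.6, -76.8, 50.5]
contact_force: [-0.4, 0.4, -0.4]
grip_force: 58.7
```

No resistance past 80 mm, so bore b looks like the deep one. I'll go on to its bottom.

```bash
python3 -m inch '[[[0.04,0,0],[0,0,0]],[[0.04,0,0],[0,0,0]],[[0.04,0,0],[0,0,0]],[[0.04,0,0],[0,0,0]],[[0.02,0,0],[0,0,0]],[[0,0,0],[0,0,0]]]'| grep -E 'pos|force'; python3 -m inch '[[[0.01,0,0],[0,0,0]],[[0.01,0,0],[0,0,0]],[[0,0,0],[0,0,0]]]' | grep -E 'pos|force'; python3 -m inch '[[[0.01,0,0],[0,0,0]],[[0.01,0,0],[0,0,0]],[[0,0,0],[0,0,0]]]' | grep -E 'pos|force'
```

```text
tool_pos: [542.7, -95.3, 50.5]
contact_force: [1.4, 0.0, -0.7]
grip_force: 58.7
tool_pos: [542.7, -96.7, 50.5]
contact_force: [0.4, -1.3, -0.3]
grip_force: 58.7
tool_pos: [542.7, -98.7, 50.5]
contact_force: [0.7, 0.9, -0.9]
grip_force: 58.7
```

```bash
python3 -m inch '[[[0.01,0,0],[0,0,0]],[[0,0,0],[0,0,0]]]' | grep -E 'pos|force'; python3 -m inch '[[[0.01,0,0],[0,0,0]],[[0,0,0],[0,0,0]]]' | grep -E 'pos|force'
```

```text
tool_pos: [542.7, -99.7, 50.5]
contact_force: [0.6, 0.5, 0.2]
grip_force: 58.7
tool_pos: [542.7, -100.7, 50.5]
contact_force: [0.4, -0.4, -0.3]
grip_force: 58.7
```

```bash
python3 -m inch '[[[0.01,0,0],[0,0,0]],[[0,0,0],[0,0,0]]]' | grep -E 'pos|contact'; python3 -m inch '[[[0.01,0,0],[0,0,0]],[[0,0,0],[0,0,0]]]' | grep -E 'pos|contact';python3 - <<'E'
from h import *
save('wrist','w6',scale=2,crop=(140,0,420,260))
E
```

```text
tool_pos: [542.7, -101.7, 50.5]
contact_force: [0.3, -0.6, -0.9]
tool_pos: [542.7, -102.2, 50.5]
contact_force: [0.9, 3.5, -1.2]
```

View pics/w6.png

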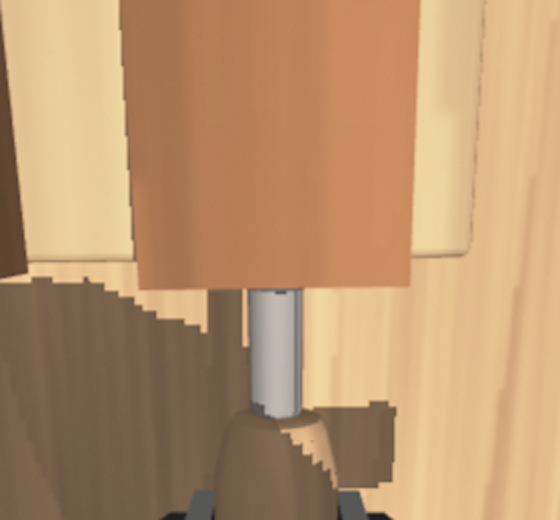

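The ring is just vanishing at the face (crop (275,290)) and contact has begun. I'll push a little more to confirm it's bottomed.

```bash
python3 -m inch '[[[0.01,0,0],[0,0,0]],[[0,0,0],[0,0,0]]]' | grep -E 'pos|contact'; python3 -m inch '[[[0.01,0,0],[0,0,0]],[[0,0,0],[0,0,0]]]' | grep -E 'pos|contact'
```

```text
tool_pos: [542.8, -102.3, 50.4]
contact_force: [-0.6, 8.5, -0.4]
tool_pos: [542.9, -102.4, 50.3]
contact_force: [-0.3, 12.0, -0.2]
```

```bash
python3 -m inch '[[[-0.015,0,0],[0,0,0]],[[0,0,0],[0,0,0]]]' | grep -E 'pos|contact'; python3 -m inch '[[[0,0,0],[0,0,0]],[[0,0,0],[0,0,0]],[[0,0,0],[0,0,0]],[[0,0,0],[0,0,0]],[[0,0,0],[0,0,0]],[[0,0,0],[0,0,0]],[[0,0,0],[0,0,0]],[[0,0,0],[0,0,0]]]' 0.3 | grep -E 'pos|contact|width'; python3 -m inch '[[[0,0,-0.05],[0,0,0]],[[0,0,-0.1],[0,0,0]],[[0,0,-0.2],[0,0,0]],[[0,0,-0.2],[0,0,0]],[[0,0,-0.2],[0,0,0]],[[0,0,-0.2],[0,0,0]],[[-0.1,0,-0.1],[0,0,0]],[[0,0,0],[0,0,0]],[[0,0,0],[0,0,0]]]' | grep -E 'pos|contact'
python3 - <<'E'
from h import *
save('wrist','w7');z=load('w7')
m,p,d=save('scene','s7')
a=cv2.resize(p[140:220,150:250],None,fx=4,fy=4,interpolation=cv2.INTER_CUBIC)
im=np.hstack([z['p'][:320,140:420], a[:320,:400]]);cv2.imwrite('pics/end.png',im[:,:,::-1])
E
```

```text
tool_pos: [542.7, -102.3, 50.5]
contact_force: [-0.4, 6.3, -0.7]
tool_pos: [542.6, -103.2, 50.5]
contact_force: [0.5, -0.4, 0.3]
gripper_width: 0.649
tool_pos: [542.6, -92.4, 155.9]
contact_force: [0.0, -0.1, -0.3]
```

View pics/end.png

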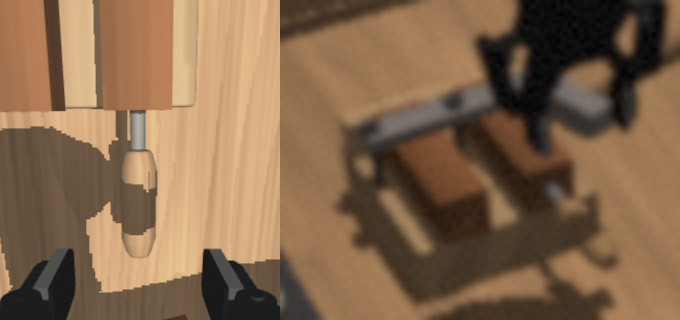

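The gauge sits in bore b with the ring at the face: shaft visible at (138,110–148), handle down to row 257. The gripper is clear.

```bash
python3 -c "
from cell import order;print(order.hand_in())"
```

```text
the job is handed in; nothing more can be done
None
```

The gauge is bottomed in bore b (holder y −35 mm), the deep one, with its ring at the blank's face; I let go, moved the gripper clear and handed the job in, and nothing else was touched.

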